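# Open the green-lidded stone tumbler barrel

### The arm

A 6-joint arm with a two-finger parallel gripper is mounted at the origin on the work surface. World frame = base frame: x ahead of the robot, y to its left, z up, the work surface at z = 0. Lengths are in m, angles in rad, forces in N, time in s.
With the tool pointing down it reaches from about 0.225 to 0.725 m from the base axis. Payload 3.1 kg.
Tool frame: the origin (TCP) lies at the very end of the fingers, on their centre line; the grasp point (between the pads) lies 19 mm behind it; z points along the fingers, y is the line along which they close (so a half turn about z gives the same grasp; the last joint's range is limited). The gripper opens to 85 mm and grips with 20 to 120 N. Pads are 22 mm wide; open, the fingers measure 114 mm over their backs; the gripper's body (76 mm by 85 mm) begins 54 mm behind the grasp point. The pads swing forward as they close: fully open they stand 13 mm farther back than shut.
Start: joints at [-1.321, 0.048, 0.099, 1.622, 0, 1.443], TCP at [0.194, -0.488, 0.206] pointing down, gripper open.
Joint ranges: [-2.91, 2.91], [-0.99, 1.94], [-1.21, 1.42], [-2.12, 2.29], [-1.49, 1.47], [-3.14, 3.14]. Speed limits (rad/s): [2.79, 2.79, 3.14, 3.14, 3.14, 3.14].

### API

Orientations are given as [roll, pitch, yaw] about the fixed x, y, z axes, in that order (R = Rz(yaw) Ry(pitch) Rx(roll)).
In Python, from workcell import status, eyes, order gives the robot as it stands.
- The arm moves only by the shell command python3 -m pendant 'ROWS' [FORCE]. ROWS is JSON, a list of rows, each a list of 7 numbers: the shift along the tool's x, y, z in cm, then the turn, a rotation vector about the tool's x, y, z in degrees, then the finger opening in cm, from 0 to 8.54. A call has 1 to 12 rows; each row shifts and turns the commanded pose from where the row before left it, along the tool's axes as they then stand; what a row does not reach is not made up. A row lasts 1/8 s, in which the tool goes at most 62.5 mm and 10.7 degrees, less where a joint would pass 70% of its speed; a pose out of reach is approached as far as the arm can. A call with a gripper value outside its range is refused whole. The fingers move at their own pace and stop on an object; FORCE is the grip in N (left out, the last holds). Time passes only in rows, so rows that do not move let the fingers close. It gives the time, the measured TCP pose, the force, the opening and the grip force at its end, in the units of the state.
- status.observe(): the state, without advancing time (a new reading comes with each control period).
- eyes.read_camera(name): name is "scene" or "top"; returns the picture (420x560x3 uint8, red, green, blue); there is no depth.
- eyes.calibration(name): a dict with "fx", "fy", "cx", "cy" (pixels), "D" ([k1, k2, p1, p2, k3] as OpenCV has them; the pictures are not rectified), "world_from_camera" (4x4, takes a point from camera to world coordinates). Camera axes: x right, y down, z forward; pixel columns grow to the right and rows downward; lengths in m; the calibration is good to about 2 mm. A picture is of the moment at which its call begins. calibration takes no time and is no camera call.
- order.sign_off(): hands the job in; it is judged then, once.
The state is a dict: "clock": time; "qpos": joint angles; "joint_vel": joint speeds; "joint_torque": joint torques, N m; "tcp_pos": TCP position; "tcp_rot": TCP orientation; "ft_force": force on the tool from outside, world axes, zero at the start; "wrist_torque": the same for the moment, N m; "gripper_width": opening from 0.0 (shut) to 1.0 (fully open); "finger_force": force on a finger pad.
Only numpy, scipy, OpenCV 4.12 (cv2) and the standard library are available. Lean on these libraries where they do the work, as an engineer would, in place of code of your own. Each camera call takes 0.05 s, during which the arm holds its last target. There are 200 camera calls.

### The job

Open the stone-polishing barrel that has the green lid: turn the lid anticlockwise (seen from above) by its bar grip until the bar points at the two slots in the barrel's rim, lift the lid straight off, and lay it gently, underside down, in the middle of the round cork mat. Let go of it there. Do not touch the orange lid of the other barrel, which stays shut.

Things in the scene. Friction and masses are not known exactly. Their poses are not given: they have to be found in the camera images.
- lid_green: Green plastic bayonet lid, loose, 0.15-0.3 kg. Origin: centre of its underside, z up. Disc 92 mm across, 15 mm thick; at its foot two lugs, 24 mm wide, reach along +x and -x to 56 mm from the axis. On top a bar grip along the lid's x: 80 long, 16 thick, from 15 to 55 mm above the underside. Starts locked, its x 45-75 deg clockwise of the barrel's x (half turns alike); turns easily.
- barrel_green: Grey barrel under the green lid, fixed, 132 mm across, 118 high. Origin: centre of its underside. Its ledge, 105 mm up, bears the lid. A rim flange holds the lugs down (play 2 mm up, 3 sideways), save at two yellow-marked slots along the barrel's +x and -x: the lid lifts off when its x lies along the barrel's x, either way, within 15 deg. Anticlockwise a firm stop comes 15 deg past the slots.
- mat: Round brown cork mat fixed on the bench, 160 mm across, 6 mm thick. Origin: centre of its underside; its top is 6 mm above that.
- lid_orange: The same lid in orange, locked in a second, identical grey barrel. Leave it alone. Origin and axes as for the green lid.
Not all that is in view belongs to the job. Several things have the shape of the lid_green; the one meant has the colours described above.

How it is judged:
By the outcome, as a careful person would: the job done as asked, in the order asked, and still so for the second after the job is handed in, with the robot touching nothing.
It also fails if it takes over 48 s, if anything falls off the work surface, if the arm or the gripper's body presses on something with over 40 N, if the wrist force passes 120 N, or if a joint passes its speed limit or range.

## Working session

There is one attempt and no reset: what is moved stays moved. The work goes in short steps, Python scripts to look and compute and a shell command to move; the robot and the scene stay as the last step left them, time stands still between calls to the robot, and variables do not carry over. Pictures are saved under pics/ and viewed, at most 10 in all, crops included, and the job is handed in when it is done.

```bash
ls; mkdir -p pics; python3 - <<'E'
from workcell import status, eyes
import cv2
for n in ("scene","top"):
    im=eyes.read_camera(n); cv2.imwrite(f"pics/{n}0.png",cv2.cvtColor(im,cv2.COLOR_RGB2BGR))
    c=eyes.calibration(n); print(n,c["fx"],c["cx"],c["cy"],c["D"],c["world_from_camera"])
s=status.observe(); print(s)
E
```

```text
pics
scene 472.77122722587256 278.0984048214722 219.54977754693516 [-0.0367122  0.         0.         0.         0.       ] [[-0.54293174  0.57179788 -0.61503847  1.29489778]
 [ 0.83965807  0.35730938 -0.40902852  0.60253887]
 [-0.01412263 -0.73849658 -0.67410931  0.94763532]
 [ 0.          0.          0.          1.        ]]
top 481.2720306153026 292.7103545892989 203.45585983592557 [-0.04670407  0.          0.          0.          0.        ] [[ 0.02310977 -0.9880701   0.15226104  0.31190245]
 [-0.99932292 -0.02719228 -0.02478478  0.09990744]
 [ 0.02862942 -0.15158518 -0.9880295   1.31731223]
 [ 0.          0.          0.          1.        ]]
{'clock': 0.1, 'qpos': array([-1.32078520e+00,  4.86976750e-02,  9.77126472e-02,  1.62201776e+00,
       -9.31764530e-06,  1.44300019e+00]), 'joint_vel': array([-0.00039034, -0.00123794,  0.00335656,  0.00065534, -0.00176218,
       -0.00066089]), 'joint_torque': array([ 2.26741657e-03, -3.39849472e+01,  3.20936286e+01,  1.57736486e-02,
       -2.10418580e-04,  1.14015651e-05]), 'tcp_pos': array([ 0.19349361, -0.48736389,  0.20450239]), 'tcp_rot': array([-3.13940299e+00, -2.71968987e-04,  3.77806976e-01]), 'ft_force': array([-0.48442962, -0.05466334, -0.63579305]), 'wrist_torque': array([-0.00012072, -0.01232569,  0.02951892]), 'finger_force': 0.0, 'gripper_width': 1.0040940731586863}
```

View pics/top0.png

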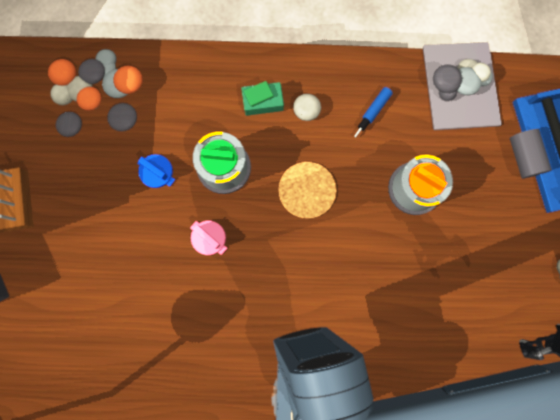

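View pics/scene0.png

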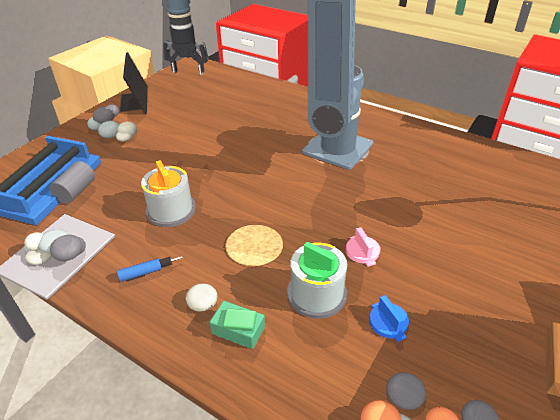

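Top view: the green lid is at about (218,157), the mat at (307,190) and the orange lid at (428,181). The blue and pink lids are decoys. I'll zoom in on the green barrel and measure it.

```bash
cat > h.py <<'E'
import numpy as np, cv2
from workcell import eyes
def ray(n,px,z):
    c=eyes.calibration(n); K=np.array([[c["fx"],0,c["cx"]],[0,c["fy"],c["cy"]],[0,0,1]])
    p=cv2.undistortPoints(np.array(px,float).reshape(-1,1,2),K,np.array(c["D"]))[:,0]
    T=np.array(c["world_from_camera"]); d=np.c_[p,np.ones(len(p))]@T[:3,:3].T
    return T[:3,3]+d*((z-T[2,3])/d[:,2])[:,None]
def proj(n,P):
    c=eyes.calibration(n); K=np.array([[c["fx"],0,c["cx"]],[0,c["fy"],c["cy"]],[0,0,1]])
    W=np.linalg.inv(np.array(c["world_from_camera"]))
    return cv2.projectPoints(np.array(P,float).reshape(-1,1,3),cv2.Rodrigues(W[:3,:3])[0],W[:3,3],K,np.array(c["D"]))[0][:,0]
E
python3 - <<'E'
import cv2,numpy as np
from h import *
a=cv2.imread("pics/top0.png"); b=cv2.imread("pics/scene0.png")
o=np.hstack([cv2.resize(a[120:200,180:260],(400,400),interpolation=cv2.INTER_CUBIC),cv2.resize(b[230:310,278:358],(400,400),interpolation=cv2.INTER_CUBIC)])
cv2.imwrite("pics/z0.png",o)
# mat
hsv=cv2.cvtColor(a,cv2.COLOR_BGR2HSV); 
m=np.zeros(a.shape[:2],np.uint8); m[150:230,265:350]=1
print("mat hsv",hsv[190,307],"bench",hsv[240,300], "yellow",hsv[135,205])
mk=((hsv[...,2]>140)&(m>0)).astype(np.uint8); mk=cv2.morphologyEx(mk,cv2.MORPH_CLOSE,np.ones((5,5)))
c=max(cv2.findContours(mk,0,1)[0],key=cv2.contourArea); e=cv2.fitEllipse(cv2.convexHull(c)); print("mat",e,ray("top",[e[0]],.006))
y=((hsv[...,0]>22)&(hsv[...,0]<34)&(hsv[...,1]>140)&(hsv[...,2]>120)); y[:125]=0;y[190:]=0;y[:,:188]=0;y[:,255:]=0
yy,xx=np.nonzero(y); P=ray("top",np.c_[xx,yy],.118)[:,:2]
c,r=cv2.minEnclosingCircle(P.astype(np.float32)); print("barrel c",c,r)
for g in (P[:,0]>c[0],P[:,0]<=c[0]): print(g.sum(),P[g].mean(0))
E
```

```text
mat hsv [ 20 143 248] bench [ 12 190 153] yellow [ 23 255 237]
mat ((325.5039367675781, 190.4071807861328), (83.684326171875, 139.45993041992188), 84.23631286621094) [[ 0.55311756 -0.02315931  0.006     ]]
barrel c (0.6121383905410767, 0.26192915439605713) 0.0679703801870346
84 [0.66703707 0.28826679]
82 [0.55705067 0.23548795]
```

View pics/z0.png

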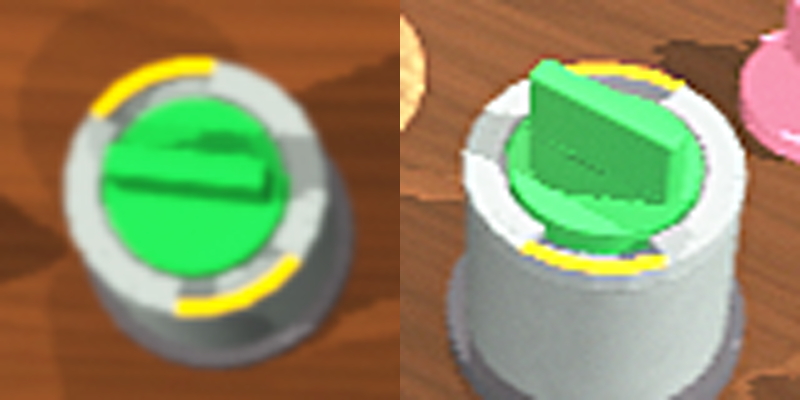

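```bash
python3 - <<'E'
import cv2,numpy as np
from h import *
o=[]
for n,z,c in (("top",.118,(.612,.262)),("scene",.118,(.612,.262)),("top",.16,(.612,.262)),("scene",.16,(.612,.262)),("top",.118,(.583,-.253)),("scene",.118,(.583,-.253))):
    im=cv2.imread(f"pics/{n}0.png"); g=np.arange(260)-130
    X=c[0]-g[:,None]*.0008+0*g[None]; Y=c[1]-g[None]*.0008+0*g[:,None]
    m=proj(n,np.stack([X,Y,X*0+z],-1)).reshape(260,260,2).astype(np.float32)
    r=cv2.remap(im,m[...,0],m[...,1],cv2.INTER_CUBIC); cv2.drawMarker(r,(130,130),(255,0,255),0,9); o.append(r)
cv2.imwrite("pics/r0.png",np.vstack([np.hstack(o[::2]),np.hstack(o[1::2])]))
E
```

```text
(no output)
```

View pics/r0.png

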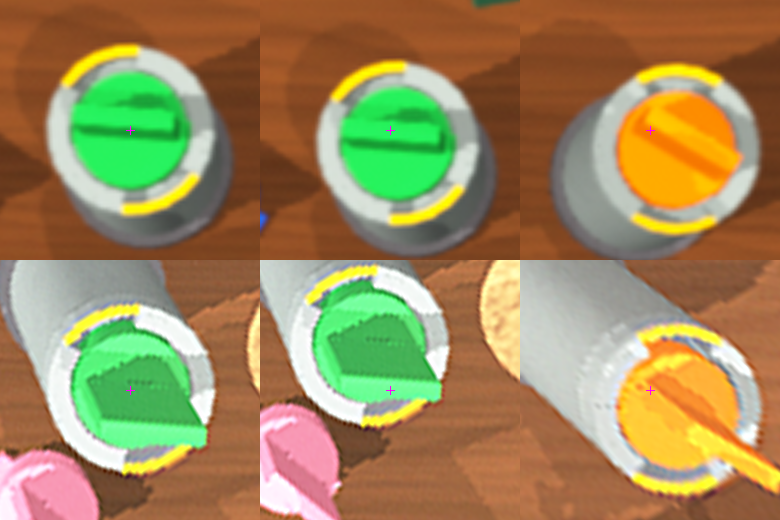

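The rectified view is centred at (0.612, 0.262), barrel x at about 25° and bar at about 85°. That puts the bar 60° anticlockwise (or 120° clockwise) of the slots, which doesn't match the text's 45–75° clockwise. I'll turn anticlockwise as told and watch the torque. First I'll move over the lid.

```bash
python3 -m pendant '[[3.7,-3,0,0,0,0,8.5],[3.7,-3,0,0,0,0,8.5],[3.7,-3,0,0,0,0,8.5],[3.7,-3,0,0,0,0,8.5],[3.7,-3,0,0,0,0,8.5],[3.7,-3,0,0,0,0,8.5],[3.7,-3,0,0,0,0,8.5],[3.7,-3,0,0,0,0,8.5],[3.7,-3,0,0,0,0,8.5],[3.7,-3,0,0,0,0,8.5]]'
python3 - <<'E'
import cv2,numpy as np
from h import *
a=cv2.imread("pics/top0.png"); hsv=cv2.cvtColor(a,cv2.COLOR_BGR2HSV)
m=((hsv[...,0]>=15)&(hsv[...,2]>165)).astype(np.uint8); w=np.zeros_like(m); w[155:225,270:345]=1; m=cv2.morphologyEx(m*w,cv2.MORPH_CLOSE,np.ones((5,5))); m=cv2.morphologyEx(m,cv2.MORPH_OPEN,np.ones((7,7)))
c=max(cv2.findContours(m,0,1)[0],key=cv2.contourArea)[:,0]; P=ray("top",c,.006)[:,:2].astype(np.float32)
print("mat",cv2.minEnclosingCircle(P),cv2.fitEllipse(P))
# lid pose fit: green silhouettes
from scipy.spatial import ConvexHull
from scipy.optimize import minimize
M={}
for n,(u0,u1,v0,v1) in (("top",(185,255,125,195)),("scene",(280,350,235,300))):
    h=cv2.cvtColor(cv2.imread(f"pics/{n}0.png"),cv2.COLOR_BGR2HSV); k=(h[...,0]>45)&(h[...,0]<75)&(h[...,1]>120)
    z=np.zeros_like(k); z[v0:v1,u0:u1]=k[v0:v1,u0:u1]; M[n]=z
t=np.linspace(0,2*np.pi,60)
disc=np.r_[np.c_[.046*np.cos(t),.046*np.sin(t),0*t+.015],np.c_[.046*np.cos(t),.046*np.sin(t),0*t+.013]]
bar=np.array([[x,y,z] for x in(-.04,.04) for y in(-.008,.008) for z in(.015,.055)])
def cost(p):
    c,s=np.cos(p[2]),np.sin(p[2]); R=np.array([[c,-s,0],[s,c,0],[0,0,1]]); e=0
    for n in M:
        r=np.zeros((420*4,560*4),np.uint8)
        for g in (disc,bar):
            q=proj(n,g@R.T+[p[0],p[1],.105]); cv2.fillConvexPoly(r,cv2.convexHull(np.round((q+.5)*4).astype(np.int32)),255)
        e+=np.abs(cv2.resize(r,(560,420),interpolation=cv2.INTER_AREA)/255.-M[n]).sum()
    return e
for a0 in (85,145,25):
    f=minimize(cost,[.612,.262,np.radians(a0)],method="Nelder-Mead",options=dict(initial_simplex=[[.612,.262,np.radians(a0)],[.618,.262,np.radians(a0)],[.612,.268,np.radians(a0)],[.612,.262,np.radians(a0+10)]]))
    print(a0,f.x[:2],np.degrees(f.x[2]),f.fun)
E
```

```text
clock: 1.35
tcp_pos: [0.4272, -0.0711, 0.2052]
tcp_rot: [-3.141, 0.0, 0.378]
ft_force: [-0.7, -0.0, 0.2]
gripper_width: 0.996
finger_force: 0.0
mat ((0.5544836521148682, 0.028450142592191696), 0.08064454048871994) ((0.5547124743461609, 0.02849814109504223), (0.1573653221130371, 0.15806356072425842), 1.1133360862731934)
85 [0.61271712 0.26197058] 87.62202574858752 151.1921568627451
145 [0.61313499 0.26209764] 90.01677920602883 151.90980392156862
25 [0.6127107  0.26173487] 87.31045506387035 151.06666666666666
```

```bash
python3 -m pendant '[[3.7,-3,0,0,0,0,8.5],[3.7,-3,0,0,0,0,8.5],[3.7,-3,0,0,0,0,8.5],[3.7,-3,0,0,0,0,8.5],[3.7,-3,0,0,0,0,8.5],[3.7,-3,0,0,0,0,8.5],[3.7,-3,0,0,0,0,8.5],[3.7,-3,0,0,0,0,8.5],[0,0,0,0,0,-9.4,8.5],[0,0,0,0,0,-9.4,8.5],[0,0,0,0,0,-9.4,8.5],[0,0,0,0,0,-9.4,8.5]]'
python3 -m pendant '[[0,0,0,0,0,-9.4,8.5],[0,0,0,0,0,-9.4,8.5],[0,0,0,0,0,-9.4,8.5],[0,0,0,0,0,0,8.5]]'
python3 -c "
from workcell import status;print(status.observe()['qpos'])
from workcell import eyes;import cv2
im=[eyes.read_camera(n)[:,:,::-1] for n in('top','scene')]
import numpy as np
cv2.imwrite('pics/z1.png',np.hstack([cv2.resize(im[0][110:210,170:270],(400,400)),cv2.resize(im[1][200:320,260:380],(400,400))]))"
```

```text
clock: 2.85
tcp_pos: [0.6132, 0.2596, 0.2046]
tcp_rot: [-3.14, 0.001, 1.04]
ft_force: [0.0, 0.6, -0.4]
gripper_width: 0.993
finger_force: 0.0
clock: 3.35
tcp_pos: [0.6132, 0.2595, 0.2048]
tcp_rot: [-3.14, 0.0, 1.524]
ft_force: [-0.3, -0.0, -0.1]
gripper_width: 0.994
finger_force: 0.0
[ 2.99719583e-01  4.41254573e-01  5.64266008e-01  1.69527339e+00
 -1.69060210e-06  1.91700708e+00]
```

View pics/z1.png

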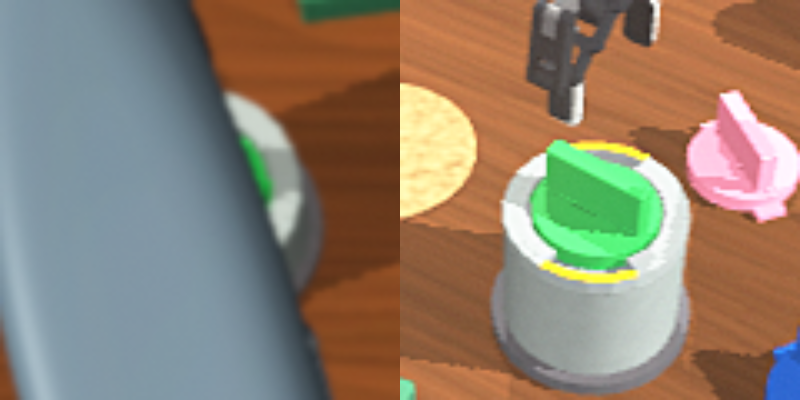

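The gripper hangs over the lid with the fingers either side of the bar. I'll descend and grip.

```bash
python3 -m pendant '[[0.25,0,2.5,0,0,0,8.5],[0,0,2.5,0,0,0,8.5],[0,0,1.5,0,0,0,8.5],[0,0,1.2,0,0,0,8.5],[0,0,0,0,0,0,4]]' 30
python3 -m pendant '[[0,0,0,0,0,0,1],[0,0,0,0,0,0,1],[0,0,0,0,0,0,1],[0,0,0,0,0,0,1],[0,0,0,0,0,0,1],[0,0,0,0,0,0,1]]' 60
python3 -c "
from workcell import status;print(status.observe())"
```

```text
clock: 4.08
tcp_pos: [0.613, 0.2619, 0.1276]
tcp_rot: [-3.14, 0.001, 1.526]
ft_force: [-0.5, 0.2, 0.6]
gripper_width: 0.808
finger_force: 0.0
clock: 4.82
tcp_pos: [0.6141, 0.2622, 0.1298]
tcp_rot: [3.14, -0.001, 1.526]
ft_force: [-0.9, -0.3, 4.9]
gripper_width: 0.156
finger_force: 59.1
{'clock': 4.825, 'qpos': array([ 3.03255876e-01,  4.22395505e-01,  3.89978716e-01,  1.53646895e+00,
       -9.71746407e-05,  1.91864438e+00]), 'joint_vel': array([-0.00037391,  0.00098136,  0.00060368,  0.00079441,  0.00067871,
        0.0006923 ]), 'joint_torque': array([ 9.82930069e-02, -4.44200528e+01,  2.97747892e+01, -3.34015014e-01,
        5.50262199e-02, -3.76343169e-04]), 'tcp_pos': array([0.61413353, 0.26223079, 0.12982913]), 'tcp_rot': array([ 3.13976337e+00, -5.59916370e-04,  1.52620457e+00]), 'ft_force': array([-0.86113406, -0.33503386,  4.94894297]), 'wrist_torque': array([-0.03250125,  0.11098832,  0.01622144]), 'finger_force': 59.058061838150024, 'gripper_width': 0.15609641030522897}
```

```bash
python3 -m pendant '[[0,0,-0.2,0,0,0,1],[0,0,0,0,0,-4,1],[0,0,0,0,0,-4,1],[0,0,0,0,0,-4,1],[0,0,0,0,0,0,1]]'
python3 -c "
from workcell import status;s=status.observe();print(s['wrist_torque'],s['ft_force'],s['tcp_rot'])"
```

```text
clock: 5.45
tcp_pos: [0.6133, 0.262, 0.1299]
tcp_rot: [-3.14, 0.0, 1.735]
ft_force: [-0.5, -0.8, 1.0]
gripper_width: 0.157
finger_force: 58.8
[ 0.01221268 -0.04771091  0.06416391] [-0.51880887 -0.75332964  1.02915219] [-3.14037905e+00  1.37727393e-04  1.73505981e+00]
```

```bash
python3 -m pendant '[[0,0,0,0,0,-6,1],[0,0,0,0,0,-6,1],[0,0,0,0,0,-6,1],[0,0,0,0,0,-6,1],[0,0,0,0,0,-6,1],[0,0,0,0,0,0,1]]'
python3 -c "
from workcell import status,eyes;s=status.observe();print(s['wrist_torque'],s['ft_force'],s['tcp_rot'])
import cv2
cv2.imwrite('pics/z2.png',cv2.resize(eyes.read_camera('scene')[200:320,260:380,::-1],(480,480)))"
```

```text
clock: 6.2
tcp_pos: [0.6133, 0.262, 0.1299]
tcp_rot: [-3.14, -0.0, 2.257]
ft_force: [-0.9, 0.5, 0.1]
gripper_width: 0.155
finger_force: 58.8
[-0.01710032 -0.00850763  0.05346807] [-0.94344907  0.52203668  0.10485177] [-3.14048006e+00 -3.97593836e-04  2.25732607e+00]
```

View pics/z2.png

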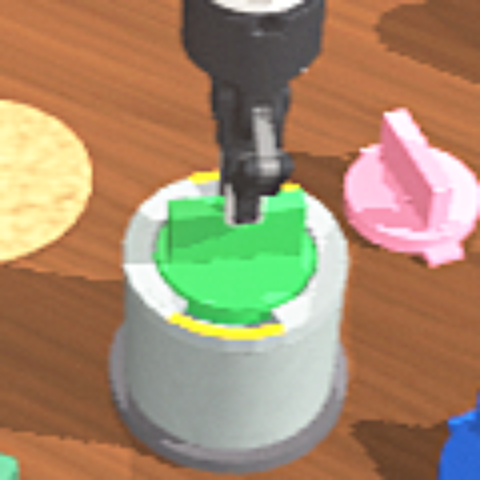

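The lid turns freely with the gripper, and the bar is now at about 129°. I'll keep turning towards the yellow slots at about 205°.

```bash
for i in 1; do python3 -m pendant '[[0,0,0,0,0,-6,1],[0,0,0,0,0,-6,1],[0,0,0,0,0,-6,1],[0,0,0,0,0,-6,1],[0,0,0,0,0,0,1]]'; done
python3 -c "
from workcell import status;s=status.observe();print(s['wrist_torque'],s['ft_force'],s['tcp_rot'])"
```

```text
clock: 6.88
tcp_pos: [0.6133, 0.262, 0.1299]
tcp_rot: [-3.141, -0.001, 2.675]
ft_force: [-0.5, 0.7, -1.3]
gripper_width: 0.157
finger_force: 58.6
[-0.02445957  0.02432805  0.0666722 ] [-0.45970341  0.66867893 -1.2638014 ] [-3.14077422e+00 -8.75833493e-04  2.67547737e+00]
```

```bash
python3 -m pendant '[[0,0,0,0,0,-6,1],[0,0,0,0,0,-6,1],[0,0,0,0,0,-6,1],[0,0,0,0,0,-6,1],[0,0,0,0,0,-6,1],[0,0,0,0,0,0,1]]'
python3 -m pendant '[[0,0,0,0,0,-6,1],[0,0,0,0,0,-6,1],[0,0,0,0,0,-5,1],[0,0,0,0,0,-5,1],[0,0,0,0,0,0,1]]'
python3 -c "
from workcell import status,eyes;s=status.observe();print(s['wrist_torque'],s['ft_force'],s['tcp_rot'],s['qpos'])
import cv2
cv2.imwrite('pics/z3.png',cv2.resize(eyes.read_camera('scene')[200:320,260:380,::-1],(480,480)))"
```

```text
clock: 7.62
tcp_pos: [0.6133, 0.262, 0.1299]
tcp_rot: [-3.141, -0.001, -3.085]
ft_force: [-0.1, 1.0, -2.4]
gripper_width: 0.158
finger_force: 58.6
clock: 8.25
tcp_pos: [0.6133, 0.2621, 0.1299]
tcp_rot: [3.141, -0.001, -2.701]
ft_force: [0.6, 0.9, -2.1]
gripper_width: 0.156
finger_force: 58.5
[ 0.03478829 -0.04797542  0.03584415] [ 0.57764843  0.92627388 -2.05681204] [ 3.14135937e+00 -1.07183088e-03 -2.70110484e+00] [ 3.03301486e-01  4.23826311e-01  3.92092782e-01  1.54015646e+00
  8.45156627e-05 -1.37186248e-01]
```

View pics/z3.png

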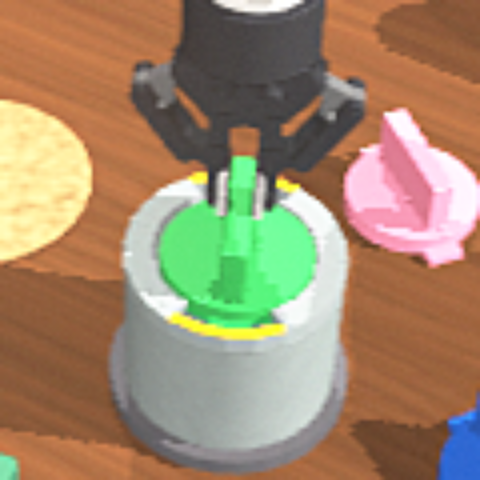

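The bar now points at the slots, and a green lug shows in the near slot at about (228,315). I'll lift gently and watch the force.

```bash
python3 -m pendant '[[0,0,-0.2,0,0,0,1],[0,0,-0.2,0,0,0,1],[0,0,-0.2,0,0,0,1],[0,0,-0.2,0,0,0,1],[0,0,0,0,0,0,1]]'
```

```text
clock: 8.93
tcp_pos: [0.6137, 0.2621, 0.139]
tcp_rot: [-3.141, 0.0, -2.698]
ft_force: [0.4, 0.5, -2.0]
gripper_width: 0.158
finger_force: 58.5
```

```bash
python3 -m pendant '[[0,0,-1,0,0,0,1],[0,0,-2,0,0,0,1],[0,0,-2,0,0,0,1],[0,0,-2,0,0,0,1],[1.1,-1.32,0,0,0,0,1],[2.2,-2.65,0,0,0,0,1],[2.2,-2.65,0,0,0,0,1],[2.2,-2.65,0,0,0,0,1],[2.2,-2.65,0,0,0,0,1],[2.2,-2.65,0,0,0,0,1],[2.2,-2.65,0,0,0,0,1],[1.1,-1.32,0,0,0,0,1]]'
python3 -m pendant '[[0.15,-0.68,0,0,0,0,1],[0,0,3,0,0,0,1],[0,0,3,0,0,0,1],[0,0,0,0,0,0,1],[0,0,0,0,0,0,1]]'
cat > look.py <<'E'
import cv2,numpy as np,sys
from h import *
o=[]
for n,(u,v) in (("top",(267,150)),("scene",(214,175))):
    im=eyes.read_camera(n)[:,:,::-1]; o.append(cv2.resize(im[v:v+90,u:u+90],(400,400),interpolation=cv2.INTER_CUBIC))
cv2.imwrite(sys.argv[1],np.hstack(o))
E
python3 look.py pics/z4.png
```

```text
clock: 10.42
tcp_pos: [0.5541, 0.0271, 0.2097]
tcp_rot: [-3.141, 0.001, -2.699]
ft_force: [0.2, -0.3, -3.3]
gripper_width: 0.154
finger_force: 58.7
clock: 11.05
tcp_pos: [0.5565, 0.0223, 0.1497]
tcp_rot: [-3.141, 0.001, -2.697]
ft_force: [-0.0, 0.2, -2.4]
gripper_width: 0.154
finger_force: 58.8
```

View pics/z4.png

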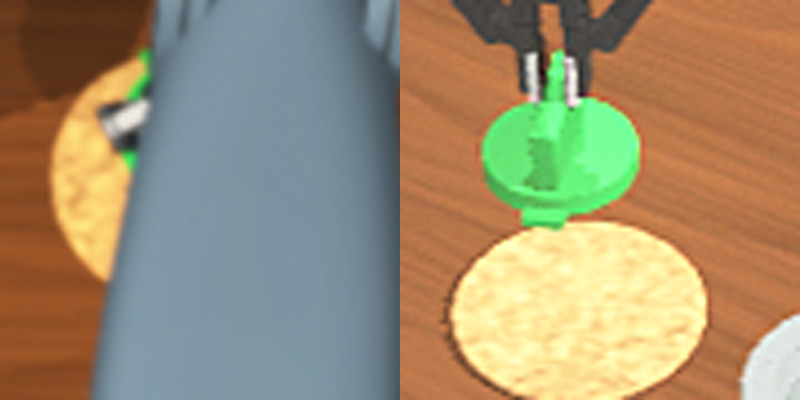

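The lid hangs level over the mat, lug towards the camera. I'll check the mat and lid centres from the scene view.

```bash
python3 - <<'E'
from h import *
im=eyes.read_camera("scene")[:,:,::-1]; h=cv2.cvtColor(np.ascontiguousarray(im),cv2.COLOR_BGR2HSV)
w=np.zeros(h.shape[:2],bool); w[170:275,205:320]=1
def big(m): 
    m=cv2.morphologyEx((m&w).astype(np.uint8),cv2.MORPH_CLOSE,np.ones((3,3))); m=cv2.morphologyEx(m,cv2.MORPH_OPEN,np.ones((5,5)))
    return max(cv2.findContours(m,0,1)[0],key=cv2.contourArea)[:,0]
P=ray("scene",big((h[...,0]>=15)&(h[...,0]<30)&(h[...,2]>190)),.006)[:,:2].astype(np.float32)
print("mat",cv2.minEnclosingCircle(P),cv2.fitEllipse(cv2.convexHull(P)))
# lid disc: compare silhouette left/right extremes with model disc
c=big((h[...,0]>45)&(h[...,0]<75)&(h[...,1]>120))
t=np.linspace(0,6.2832,200); q=proj("scene",np.c_[.5565+.046*np.cos(t),.0223+.046*np.sin(t),0*t+.1397])
print("seen L/R",c[:,0].min(),c[:,0].max()+1,"model",q.min(0),q.max(0)); 
L=c[c[:,0]==c[:,0].min()].mean(0); R=c[c[:,0]==c[:,0].max()].mean(0); print("rows L,R",L,R,"model",q[q[:,0].argmin()],q[q[:,0].argmax()])
E
```

```text
mat ((0.5574113130569458, 0.028598742559552193), 0.08081578463315964) ((0.5572944283485413, 0.02912295050919056), (0.1591678112745285, 0.16012516617774963), 13.692183494567871)
seen L/R 233 268 model [231.85134418 195.76996685] [267.04349692 218.81553455]
rows L,R [233. 210.] [267. 209.] model [231.85134418 208.10121106] [267.04349692 206.76049042]
```

```bash
python3 -m pendant '[[-0.1,0.5,0,0,0,0,1],[0,0,2.5,0,0,0,1],[0,0,3,0,0,0,1],[0,0,2.5,0,0,0,1],[0,0,1.6,0,0,0,1],[0,0,1,0,0,0,1],[0,0,0.4,0,0,0,1],[0,0,0,0,0,0,1]]'
python3 -m pendant '[[0,0,0.2,0,0,0,1],[0,0,0.2,0,0,0,1],[0,0,0.2,0,0,0,1],[0,0,0,0,0,0,1]]'
```

```text
clock: 12.2
tcp_pos: [0.555, 0.0267, 0.0392]
tcp_rot: [-3.141, 0.001, -2.698]
ft_force: [-0.3, -0.2, -2.3]
gripper_width: 0.158
finger_force: 58.8
clock: 12.7
tcp_pos: [0.5543, 0.0267, 0.0323]
tcp_rot: [3.141, -0.0, -2.697]
ft_force: [-0.2, -0.1, -2.6]
gripper_width: 0.156
finger_force: 58.8
```

```bash
python3 -m pendant '[[0,0,0.05,0,0,0,1],[0,0,0.05,0,0,0,1],[0,0,0,0,0,0,1]]'
python3 -m pendant '[[0,0,0.05,0,0,0,1],[0,0,0,0,0,0,1]]'
```

```text
clock: 13.08
tcp_pos: [0.5545, 0.0267, 0.0316]
tcp_rot: [3.142, -0.0, -2.697]
ft_force: [-0.2, -0.0, -2.7]
gripper_width: 0.161
finger_force: 58.8
clock: 13.32
tcp_pos: [0.5545, 0.0267, 0.031]
tcp_rot: [3.142, -0.0, -2.697]
ft_force: [-0.5, -0.3, -2.9]
gripper_width: 0.158
finger_force: 58.8
```

```bash
python3 -m pendant '[[0,0,0.05,0,0,0,1],[0,0,0.05,0,0,0,1],[0,0,0,0,0,0,1]]'
python3 -m pendant '[[0,0,0.05,0,0,0,1],[0,0,0,0,0,0,1]]'
```

```text
clock: 13.7
tcp_pos: [0.5546, 0.0267, 0.0308]
tcp_rot: [-3.141, 0.0, -2.697]
ft_force: [-1.7, -0.5, 2.6]
gripper_width: 0.153
finger_force: 59.4
clock: 13.95
tcp_pos: [0.5546, 0.0267, 0.0308]
tcp_rot: [-3.141, 0.0, -2.697]
ft_force: [-3.0, -0.1, 5.8]
gripper_width: 0.152
finger_force: 59.8
```

The lid is resting on the mat. I'll release, back straight up and look.

```bash
python3 -m pendant '[[0,0,-0.1,0,0,0,1],[0,0,0,0,0,0,2.2],[0,0,0,0,0,0,3],[0,0,0,0,0,0,5],[0,0,0,0,0,0,7],[0,0,0,0,0,0,7],[0,0,0,0,0,0,7]]' 20
python3 -m pendant '[[0,0,-1,0,0,0,7],[0,0,-2,0,0,0,7],[0,0,-4,0,0,0,7],[0,0,-5,0,0,0,7],[0,0,-5,0,0,0,7],[-3,0,-2,0,0,0,7],[0,0,0,0,0,0,7]]'
python3 - <<'E'
from h import *
o=[]
im=eyes.read_camera("scene")[:,:,::-1]; cv2.imwrite("pics/z5.png",np.ascontiguousarray(im))
h=cv2.cvtColor(np.ascontiguousarray(im),cv2.COLOR_BGR2HSV)
m=(h[...,0]>45)&(h[...,0]<75)&(h[...,1]>120); m[:, :215]=0; m[:,300:]=0; m[290:]=0
v,u=np.nonzero(m); t=np.linspace(0,6.28,200); q=proj("scene",np.c_[.5546+.046*np.cos(t),.0267+.046*np.sin(t),0*t+.021])
print("seen",u.min(),u.max()+1,v.min(),v.max()+1,"model disc",q.min(0),q.max(0))
E
```

```text
clock: 14.82
tcp_pos: [0.5546, 0.0267, 0.0306]
tcp_rot: [-3.142, 0.0, -2.698]
ft_force: [0.4, -0.7, 0.4]
gripper_width: 0.819
finger_force: 0.0
clock: 15.7
tcp_pos: [0.5841, 0.04, 0.2236]
tcp_rot: [-3.139, 0.005, -2.697]
ft_force: [0.3, 0.3, 0.4]
gripper_width: 0.822
finger_force: 0.0
seen 238 270 220 259 model disc [236.94961137 228.04428429] [270.01228943 251.37014187]
```

View pics/z5.png

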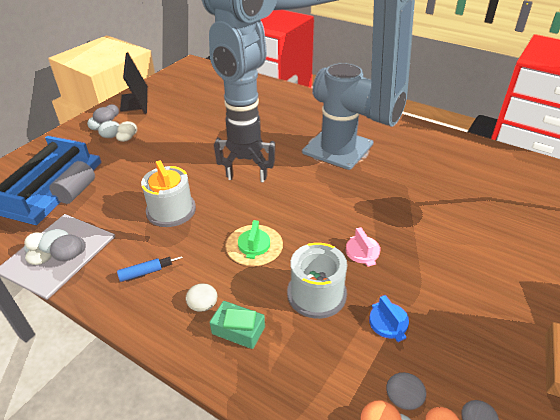

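The lid lies flat in the middle of the mat at about (254,243). The barrel at (318,275) is open, the orange lid is untouched and the gripper is clear. I'm handing in.

```bash
python3 -c "
from workcell import order;print(order.sign_off())"
```

```text
the job is handed in; nothing more can be done
None
```

The green lid is off and lies flat in the middle of the cork mat, released with the gripper clear, and the orange lid was not touched; it started about 120° clockwise of the slots, not the stated 45–75°, so I turned it about 118° anticlockwise to reach them, and handed in at about 16 s.

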